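# Trip the ratchet pawl of a bottle lift

## Robot

A 7-joint arm with a two-finger parallel gripper is mounted at the origin on a cart in front of the work surface, level with it; the furniture and walls round the work are solid. World frame = base frame: x ahead of the robot, y to its left, z up, the work surface at z = 0. Lengths are in m, angles in rad, forces in N, time in s.
With the tool pointing down it reaches from about 0.4 to 0.85 m from the base axis. Payload 10.4 kg.
Tool frame: the origin (TCP) lies between the finger pads; the fingertips stand 17 mm ahead of it and the grasp point (between the pads) lies 2 mm behind it; z points along the fingers, y is the direction in which the jaws open and shut (so a half turn about z gives the same grasp; the last joint's range is limited). The gripper opens to 85 mm and grips with 20 to 120 N. Pads are 22 mm wide; open, the fingers measure 114 mm over their backs; the gripper's body (76 mm by 85 mm) begins 54 mm behind the grasp point. The pads swing forward as they close: fully open they stand 13 mm farther back than shut.
Start: joints at [-1.149, 0.332, -0.065, 1.46, 0.022, 1.35, -0.088], TCP at [0.269, 0.564, 0.248] pointing down, gripper open.
Joint ranges: [-2.6, 2.6], [-0.5, 2.12], [-1.47, 1.34], [0.16, 2.42], [-1.27, 4.41], [0.06, 2.06], [-2.6, 2.6]. Speed limits (rad/s): [2.22, 2.22, 2.79, 2.79, 3.14, 3.14, 3.14].

## Interface

Orientations are given as a unit quaternion [x, y, z, w].
In Python, from workcell import manip gives the robot as it stands.
- The arm moves only by the tool jog_arm, never from a script. Its argument "steps" is one flat list of numbers, 5 for each row, row after row: the finger opening in m, from 0 to 0.0854, then the shift along the tool's x, y, z in m, then the turn about the tool's z in rad. In form: [gripper, x, y, z, twist, gripper, x, y, z, twist, ...]. A call has exactly 10 rows; each row is the pose to reach, as a shift and turn from the pose commanded when the call began, along the tool's axes at that moment; what a row does not reach only later rows make up. A row lasts 1/10 s, in which the tool goes at most 50 mm and 8.59 degrees, less where a joint would pass 70% of its speed; a pose out of reach is approached as far as the arm can. A call with a gripper value outside its range is refused whole. The fingers move at their own pace and stop on an object; "grip_force" is the grip in N (left out, the last holds). Time passes only in rows, so rows that repeat a pose let the fingers close, or fill a call up. It gives the time, the measured TCP pose, the force and the opening at its end, in the units of the state.
- manip.get_obs(): the state, without advancing time (a new reading comes with each control period).
- manip.camera(name): name is "scene" or "side" or "wrist"; returns (picture, depth): 400x640x3 uint8, red, green, blue; 400x640 float32, m along the optical axis (not along the pixel's ray), 0 where there is no reading.
- manip.calibration(name): a dict with "mtx" (3x3 intrinsics, pixels), "world_to_cam" (4x4, takes a point from world to camera coordinates). Camera axes: x right, y down, z forward; pixel columns grow to the right and rows downward; lengths in m; the calibration is good to about 2 mm. A picture is of the moment at which its call begins: read the wrist's pose just before it. calibration takes no time and is no camera call; for the wrist camera it gives the pose at the moment of the call.
- manip.hand_in(): hands the job in, once; it reports no verdict.
The state is a dict: "clock": time; "joint_pos": joint angles; "joint_velocities": joint speeds; "tau": joint torques, N m; "position": TCP position; "ee_rot": TCP orientation; "ft_force": force on the tool from outside, world axes, zero at the start; "torque": the same for the moment, N m; "grip_width": opening from 0.0 (shut) to 1.0 (fully open).
Only numpy, scipy, OpenCV 4.12 (cv2) and the standard library are available. Lean on these libraries where they do the work, as an engineer would, in place of code of your own. Each camera call takes 0.05 s, during which the arm holds its last target.

## Task

Let the raised bottle on the small ratchet lift down. Take the orange-handled steel rod by its handle, put its shaft under the red arm of the lift's pawl and flick the arm up until it tips over and stays up, so that the platform sinks all the way with the bottle standing on it; do not touch the pawl, platform or bottle with the robot itself. Then lay the rod flat on the worktop, clear of the lift, and let go.

Things in the scene. Friction and masses are not known exactly. Their poses are not given: they have to be found in the camera images.
- rod_grip (a point): Centre of the handle of the loose release rod (90 g): orange square handle, 70 mm long, 22 mm wide, 28 mm high, with a straight steel shaft 9 mm thick. x points along the rod to the shaft's tip: handle from -35 to 35 mm, shaft from 35 to 120 mm on the centre line; z up. It lies flat, this point 14 mm up, in one of three places; the red brush and the blue-capped marker in the others are not needed.
- pawl_arm (a point): Point on the red pawl arm: a level bar 10 mm thick, sticking out of the lift's left side, axis 121 mm above the worktop. y runs along the arm: pivot at y = -45 mm, free tip at +34 mm. x is the pivot axis, pointing away from the robot, z up. The air under and in front (-x) of the arm is free for 25 mm either side along y. A rod along x under this point, lifted 40 to 55 mm past contact, trips it.
- pawl (a joint): Angle of the pawl, rad: 0 engaged, arm level; it grows as the arm swings up. Lifting takes under 1 N at the arm's middle. From about 0.6 (arm's middle some 30 mm higher) a steel weight tips it over by itself to its stop at 1.3, where it stays, pawl free. Let go earlier, it drops back and may catch the next roller.
- carriage (a joint): How far the platform has come down, m: 0 raised, held by the pawl; 0.06 fully down. Once freed it sinks by itself on a damper in about 2 s.
- bottle_mid (a point): Centre, half-way up, of the loose brown bottle with red cap, 60 mm in diameter, 120 mm high, upright on the lift's platform, to the right of the columns. The lift is fixed: grey base 12 mm high; in the frame of pawl_arm (pawl engaged) it spans x from -42 to 42 mm and y from -198 to -28 mm; its two columns with a bridge, 233 mm high, stand at y = -93 mm.
- platform (a point): Centre of the upper face of the rimmed aluminium platform, 80 x 88 mm, that carries the bottle: 82 mm above the worktop when raised, 22 mm when down.
Not all that is in view belongs to the job. Leave any pink look-alike of the part that bears bottle_mid alone.

How it is judged:
On the way, in this order (a step that is already met when the one before it is completed fails the run):
1. the rod lifts the pawl's arm (contact force between rod and pawl above 0.1 N and value of joint pawl above 0.12 rad), for 0.02 s.
2. the pawl has tipped over and the platform is fully down (value of joint pawl above 1 rad and value of joint carriage above 0.055 m), for 0.1 s.
At the end, for the whole second after the job is handed in: Pawl arm up (over 1.0 rad); platform within 5 mm of its lower stop; bottle upright on it (within 7 degrees, 20 mm of its centre); rod flat on the worktop (handle centre under 21 mm high, shaft within 7 degrees of level), not touching the lift; all at rest (all of step 2 and angle between bottle_mid's own z axis and vertical below 0.12 rad and horizontal distance between bottle_mid and platform below 0.02 m and height (world z) of bottle_mid below 0.1 m and height (world z) of rod_grip below 0.021 m and angle between rod_grip's own x axis and vertical above 1.45 rad and contact force between rod and lift below 0.1 N and linear speed of each of rod, bottle below 0.02 m/s).
It fails at once if the robot itself touches the pawl (contact force between any of the fingers, the arm and pawl above 1 N).
It fails at once if the robot itself touches the platform (contact force between any of the fingers, the arm and carriage above 1 N).
It fails at once if the robot itself touches the bottle (contact force between any of the fingers, the arm and bottle above 1 N).
It fails at once if the bottle is tipped (angle between bottle_mid's own z axis and vertical above 0.35 rad).
It also fails if it takes over 64 s, if anything falls off the work surface, if the arm or the gripper's body presses on something with over 40 N, if the wrist force passes 120 N, or if a joint passes its speed limit or range.

## Working session

There is one attempt and no reset: what is moved stays moved. The work goes in short steps, Python scripts to look and compute and a tool call to move; the robot and the scene stay as the last step left them, time stands still between calls to the robot, and variables do not carry over. Pictures are saved under pics/ and viewed, and the job is handed in when it is done.

Besides the shell and the picture viewer there is one more tool, called after "Call:" by a JSON object that holds its "op" and its "data", one argument or row to a line. jog_arm: Moves the arm, as the interface text tells. Its arguments: {"type":"object","properties":{"steps":{"type":"array"},"grip_force":{"type":"number"}},"required":["steps"]}

```bash
mkdir -p pics; ls
python3 - <<'E'
from workcell import manip
import cv2,numpy as np
o=manip.get_obs(); print({k:np.round(v,3) for k,v in o.items()})
for n in ["scene","side"]:
    im,d=manip.camera(n); cv2.imwrite(f"pics/{n}0.png",im[:,:,::-1]); np.savez(f"{n}0.npz",im=im,d=d)
    c=manip.calibration(n); print(n,np.round(c["mtx"],1).tolist(),np.round(c["world_to_cam"],3).tolist())
E
```

```text
pics
{'clock': np.float64(0.0), 'joint_pos': array([-1.149,  0.333, -0.065,  1.461,  0.022,  1.35 , -0.088]), 'joint_velocities': array([-0.   , -0.   , -0.   ,  0.001, -0.   , -0.002,  0.001]), 'tau': array([ 1.0000e-03, -6.2545e+01,  5.0000e-02, -3.9159e+01,  1.6000e-02,
        1.0000e-02,  0.0000e+00]), 'position': array([0.269, 0.564, 0.247]), 'ee_rot': array([ 0.221,  0.975, -0.001, -0.   ]), 'ft_force': array([ 0.594, -0.331, -0.724]), 'torque': array([ 0.047, -0.025, -0.002]), 'grip_width': np.float64(1.004)}
scene [[368.4, 0.0, 319.8], [0.0, 368.4, 196.6], [0.0, 0.0, 1.0]] [[0.917, -0.399, 0.016, -0.426], [-0.275, -0.66, -0.699, 0.202], [0.29, 0.636, -0.715, 1.0], [0.0, 0.0, 0.0, 1.0]]
side [[374.9, 0.0, 312.8], [0.0, 374.9, 202.9], [0.0, 0.0, 1.0]] [[1.0, 0.021, -0.013, -0.467], [-0.0, -0.51, -0.86, 0.069], [-0.024, 0.86, -0.509, 1.19], [0.0, 0.0, 0.0, 1.0]]
```

View pics/scene0.png

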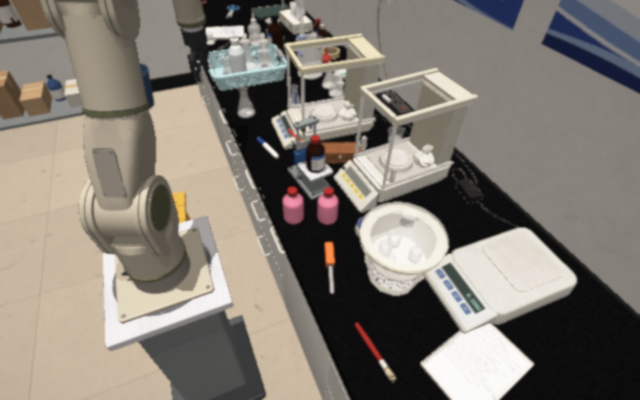

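View pics/side0.png

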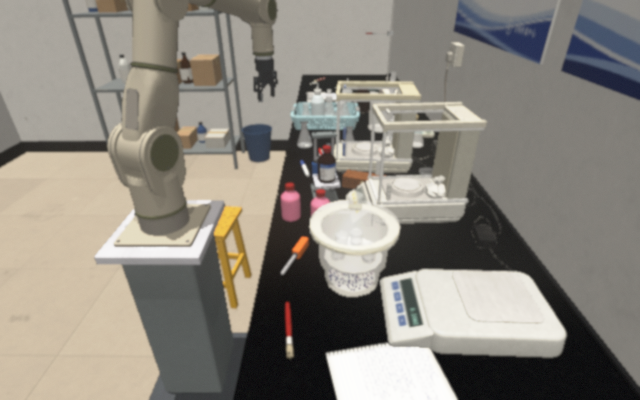

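The scene view shows three loose candidates: an orange handle with a steel shaft at (330,262), a red brush at (375,350), and a white/blue marker at (267,147). The first one fits the rod. The lift with the brown bottle is at about (313,165), and two pink look-alikes stand at (292,207) and (327,207). I'll enlarge both areas.

```bash
cat > h.py <<'E'
import numpy as np,cv2
from workcell import manip
def pt(n,u,v,d):
    c=manip.calibration(n);K=c["mtx"];p=np.linalg.inv(K)@np.array([u,v,1.])*d
    return (np.linalg.inv(c["world_to_cam"])@np.r_[p,1])[:3]
def ray(n,u,v,z):
    c=manip.calibration(n);T=np.linalg.inv(c["world_to_cam"]);o=T[:3,3];r=T[:3,:3]@np.linalg.inv(c["mtx"])@np.array([u,v,1.])
    return o+r*(z-o[2])/r[2]
def cloud(n,d):
    c=manip.calibration(n);T=np.linalg.inv(c["world_to_cam"]);v,u=np.indices(d.shape)
    p=np.stack([u*d,v*d,d],-1)@np.linalg.inv(c["mtx"]).T
    return p@T[:3,:3].T+T[:3,3]
E
python3 - <<'E'
from h import *
L=[]
for n,b1,b2 in [("scene",(300,230,360,300),(270,100,370,210)),("side",(270,225,330,285),(285,100,385,210))]:
    z=np.load(n+"0.npz");im=z["im"];d=z["d"]
    row=[]
    for b in (b1,b2):
        row.append(cv2.resize(im[b[1]:b[3],b[0]:b[2]],(400,300) if 0 else (int((b[2]-b[0])*300/(b[3]-b[1])),300),interpolation=cv2.INTER_CUBIC))
    L.append(np.hstack(row))
    P=cloud(n,d); hsv=cv2.cvtColor(im,cv2.COLOR_RGB2HSV)
    m=(hsv[...,0]>5)&(hsv[...,0]<16)&(hsv[...,1]>190)&(hsv[...,2]>150)&(d>0)
    m[:b1[1]]=0;m[b1[3]:]=0;m[:,:b1[0]]=0;m[:,b1[2]:]=0
    v,u=np.nonzero(m); print(n,"orange",m.sum(),P[m].mean(0).round(4),P[m].min(0).round(3),P[m].max(0).round(3))
    print(cv2.minAreaRect(np.stack([u,v],1).astype(np.int32)))
w=max(x.shape[1] for x in L)
cv2.imwrite("pics/crop0.png",np.vstack([cv2.copyMakeBorder(x,0,0,0,w-x.shape[1],0) for x in L])[:,:,::-1])
E
```

```text
<stdin>:12: RuntimeWarning: Mean of empty slice.
  ret = um.true_divide(
Traceback (most recent call last):
ValueError: zero-size array to reduction operation minimum which has no identity
```

Run:
```python
from h import *
L=[]
for n,b1,b2 in [("scene",(300,230,360,300),(270,100,370,210)),("side",(270,225,330,285),(285,100,385,210))]:
    z=np.load(n+"0.npz");im=z["im"];d=z["d"]
    row=[]
    for b in (b1,b2):
        row.append(cv2.resize(im[b[1]:b[3],b[0]:b[2]],(400,300) if 0 else (int((b[2]-b[0])*300/(b[3]-b[1])),300),interpolation=cv2.INTER_CUBIC))
    L.append(np.hstack(row))
    P=cloud(n,d); hsv=cv2.cvtColor(im,cv2.COLOR_RGB2HSV)
    print(hsv[255,330] if n=="scene" else hsv[244,300], (d>0).mean())
    m=(hsv[...,0]>3)&(hsv[...,0]<18)&(hsv[...,1]>140)&(hsv[...,2]>120)
    m[:b1[1]]=0;m[b1[3]:]=0;m[:,:b1[0]]=0;m[:,b1[2]:]=0
    v,u=np.nonzero(m); print(n,m.sum(),(d[m]>0).sum())
    if m.sum():
        print(cv2.minAreaRect(np.stack([u,v],1).astype(np.int32))); mm=m&(d>0)
        if mm.any(): print(P[mm].mean(0).round(4),P[mm].min(0).round(3),P[mm].max(0).round(3))
w=max(x.shape[1] for x in L)
cv2.imwrite("pics/crop0.png",np.vstack([cv2.copyMakeBorder(x,0,0,0,w-x.shape[1],0) for x in L])[:,:,::-1])
```

```text
[ 12 176 250] 0.9962890625
scene 205 205
((329.1195373535156, 252.7920684814453), (22.084308624267578, 9.312660217285156), 86.18592071533203)
[ 0.434  -0.135   0.0236] [ 0.413 -0.169 -0.003] [ 0.466 -0.08   0.033]
[ 13 181 250] 0.9958203125
side 202 201
((300.2229919433594, 245.5878448486328), (10.578535079956055, 22.31954574584961), 35.53767776489258)
[ 0.4351 -0.1357  0.0226] [ 0.41  -0.168 -0.001] [ 0.454 -0.06   0.032]
```

View pics/crop0.png

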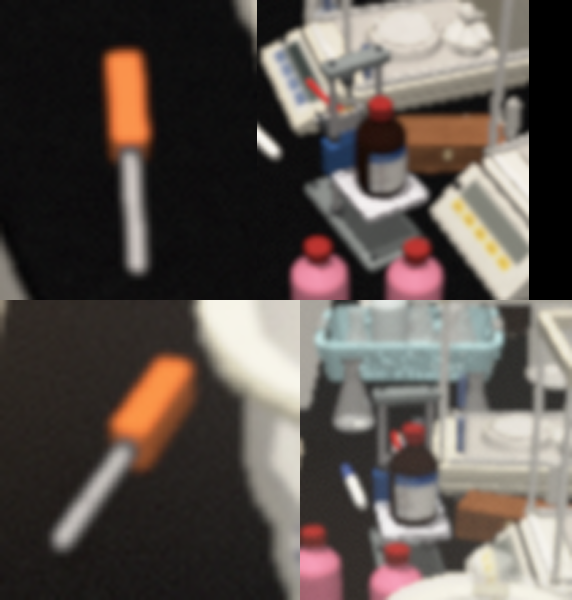

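The crops confirm it: the orange square handle with a steel shaft is the rod. The shaft tip is at scene (332,292) and side (280,272). The lift's red arm is near scene (295,135), left of the columns, with the brown bottle on the platform. Next I'll measure both.

Run:
```python
from h import *
for n,b in [("scene",(300,230,360,300)),("side",(270,225,330,285))]:
    z=np.load(n+"0.npz");im=z["im"];d=z["d"];P=cloud(n,d);hsv=cv2.cvtColor(im,cv2.COLOR_RGB2HSV).astype(int)
    sub=np.zeros(d.shape,bool);sub[b[1]:b[3],b[0]:b[2]]=1
    m=sub&(hsv[...,0]>3)&(hsv[...,0]<18)&(hsv[...,1]>140)&(hsv[...,2]>120)&(P[...,2]>.022)
    q=P[m][:,:2];c,sz,a=cv2.minAreaRect(q.astype(np.float32)*1000);print(n,"handle top",q.mean(0).round(4),np.round(c),np.round(sz),round(a,1))
    s=sub&(hsv[...,1]<60)&(hsv[...,2]>90)&(P[...,2]<.035)&(np.abs(P[...,0]-.41)<.1)&(P[...,1]<-.15)
    q2=P[s]; print("shaft",s.sum(),q2.mean(0).round(4))
    if len(q2)>5:
        vx=cv2.fitLine(q2[:,:2].astype(np.float32),cv2.DIST_HUBER,0,.01,.01).ravel();print(vx.round(3), np.degrees(np.arctan2(vx[1],vx[0])).round(1))
        e=q2[:,:2].mean(0)-q.mean(0);print("dir from handle",np.degrees(np.arctan2(e[1],e[0])).round(1))
print("tip",ray("scene",332,292,.014).round(3),ray("side",280,272,.014).round(3))
# lift
for n,b in [("scene",(280,100,330,200)),("side",(300,110,345,200))]:
    z=np.load(n+"0.npz");im=z["im"];d=z["d"];P=cloud(n,d);hsv=cv2.cvtColor(im,cv2.COLOR_RGB2HSV).astype(int)
    sub=np.zeros(d.shape,bool);sub[b[1]:b[3],b[0]:b[2]]=1
    red=sub&((hsv[...,0]<8)|(hsv[...,0]>172))&(hsv[...,1]>120)&(hsv[...,2]>80)
    k,lab,st,ce=cv2.connectedComponentsWithStats(red.astype(np.uint8))
    for i in range(1,k):
        if st[i,4]>5:
            q=P[(lab==i)];print(n,st[i],np.median(q,0).round(3),q.min(0).round(3),q.max(0).round(3))
    q=P[sub]; 
    s=(q[:,2]>.21)&(q[:,2]<.25)&(q[:,1]<.6); print("bridge",s.sum(),q[s].mean(0).round(3),q[s].min(0).round(3),q[s].max(0).round(3))
```

```text
scene handle top [ 0.4327 -0.1362] [ 433. -135.] [72. 22.] 69.2
shaft 142 [ 0.4028 -0.2051  0.0102]
[ 0.382  0.924  0.413 -0.187] 67.6
dir from handle -113.4
side handle top [ 0.4342 -0.1444] [ 453. -539.] [ 42. 882.] 2.8
shaft 136 [ 0.4214 -0.2108  0.0132]
[ 0.848 -0.529  0.418 -0.209] -32.0
dir from handle -101.0
tip [ 0.393 -0.244  0.014] [ 0.387 -0.239  0.014]
scene [288 129   8   8  23] [0.488 0.299 0.125] [0.483 0.273 0.05 ] [0.524 0.418 0.128]
scene [311 135   9   9  62] [0.509 0.142 0.2  ] [0.497 0.134 0.188] [0.522 0.159 0.204]
scene [287 186  11  11 101] [0.395 0.041 0.118] [ 0.157 -0.673 -0.002] [0.45  0.182 0.863]
scene [324 187   6  11  59] [ 0.485 -0.     0.118] [ 0.477 -0.01   0.1  ] [0.499 0.017 0.124]
bridge 200 [0.499 0.195 0.227] [0.46  0.182 0.21 ] [0.542 0.215 0.236]
side [322 145   9   8  49] [0.509 0.141 0.2  ] [ 0.495 -0.979  0.002] [0.521 0.659 0.66 ]
side [318 147   4   7  17] [0.485 0.307 0.126] [ 0.478  0.27  -0.001] [0.492 0.642 0.13 ]
side [316 189   9   8  51] [ 0.49  -0.003  0.119] [ 0.478 -0.979  0.105] [0.502 0.014 0.66 ]
bridge 182 [0.508 0.217 0.226] [0.459 0.183 0.21 ] [0.555 0.363 0.247]
```

Run:
```python
from h import *
im,d=manip.camera("wrist"); cv2.imwrite("pics/w0.png",im[:,:,::-1])
c=manip.calibration("wrist");print(c["mtx"].round(1).tolist(),np.linalg.inv(c["world_to_cam"]).round(3).tolist())
for n,b in [("scene",(280,100,330,200)),("side",(300,110,345,200))]:
    z=np.load(n+"0.npz");d=z["d"];P=cloud(n,d)
    sub=np.zeros(d.shape,bool);sub[b[1]:b[3],b[0]:b[2]]=1
    s=sub&(P[...,2]>.215)&(P[...,2]<.245)&(abs(P[...,1]-.195)<.022)
    v=cv2.fitLine(P[s][:,:2].astype(np.float32),cv2.DIST_HUBER,0,.01,.01).ravel();print(n,s.sum(),v.round(3),np.degrees(np.arctan2(v[1],v[0])),P[s].min(0).round(3),P[s].max(0).round(3))
    b=(270,100,370,210)
    sub=np.zeros(d.shape,bool);sub[b[1]:b[3],b[0]:b[2]]=1
    s=sub&(P[...,2]>.006)&(P[...,2]<.017)&(P[...,1]>.05)&(P[...,1]<.32)&(abs(P[...,0]-.5)<.09)
    print("base",s.sum(),cv2.minAreaRect(P[s][:,:2].astype(np.float32)*1000))
    s=sub&(P[...,2]>.078)&(P[...,2]<.09)&(P[...,1]>.05)&(P[...,1]<.32)&(abs(P[...,0]-.5)<.09)
    print("plat",s.sum(),cv2.minAreaRect(P[s][:,:2].astype(np.float32)*1000))
```

```text
[[335.0, 0.0, 317.2], [0.0, 335.0, 202.2], [0.0, 0.0, 1.0]] [[0.43, 0.854, 0.293, 0.193], [0.903, -0.406, -0.141, 0.601], [-0.002, 0.325, -0.946, 0.374], [0.0, 0.0, 0.0, 1.0]]
scene 197 [0.996 0.093 0.501 0.193] 5.3604116 [0.46  0.182 0.215] [0.542 0.215 0.236]
base 526 ((500.34967041015625, 144.76451110839844), (98.07484436035156, 240.57464599609375), 31.572311401367188)
plat 293 ((491.3099365234375, 110.91594696044922), (158.5764617919922, 114.39838409423828), 72.73155212402344)
side 148 [0.993 0.119 0.502 0.194] 6.805573 [0.459 0.183 0.216] [0.542 0.216 0.235]
base 200 ((518.2665405273438, 188.4649200439453), (135.55615234375, 136.7921142578125), 88.6921615600586)
plat 207 ((493.2101135253906, 107.75157165527344), (155.47781372070312, 110.34288024902344), 72.4537353515625)
```

View pics/w0.png

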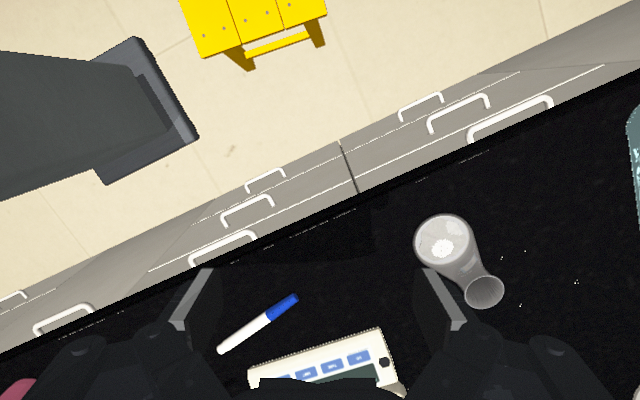

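The wrist view shows only the marker, a flask and part of a balance, no lift. I'll move up and over so the wrist camera sees the lift, on the way to the rod.

Call:
{"op": "jog_arm", "data": {
  "steps": [0.085,-0.01,-0.01,-0.04,0.04,0.085,-0.04,-0.035,-0.08,0.1,0.085,-0.075,-0.065,-0.11,0.16,0.085,-0.11,-0.095,-0.123,0.24,0.085,-0.145,-0.125,-0.123,0.32,0.085,-0.18,-0.155,-0.123,0.4,0.085,-0.21,-0.185,-0.123,0.46,0.085,-0.235,-0.205,-0.123,0.51,0.085,-0.249,-0.218,-0.123,0.54,0.085,-0.249,-0.218,-0.123,0.54]
}}

```text
clock: 1.15
position: [0.4009, 0.2581, 0.3715]
ee_rot: [0.475, 0.88, 0.0, 0.0]
ft_force: [-0.1, 0.4, -0.8]
grip_width: 0.995
```

Run:
```python
from h import *
o=manip.get_obs();print(o["clock"],o["position"].round(3),o["ee_rot"].round(3),o["joint_pos"].round(2))
c=manip.calibration("wrist")
im,d=manip.camera("wrist"); cv2.imwrite("pics/w1.png",im[:,:,::-1]);np.savez("w1.npz",im=im,d=d,W=c["world_to_cam"],K=c["mtx"])
```

```text
1.15 [0.401 0.258 0.372] [0.475 0.88  0.    0.   ] [-0.86 -0.04  0.18  1.63  0.01  1.55 -0.09]
```

View pics/w1.png

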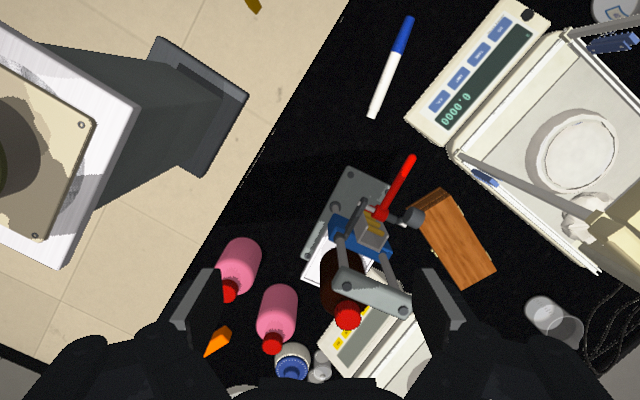

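The wrist view is sharp. The red arm runs from (379,215) to its tip at (412,157), the bridge is at (370,293), the brown bottle's cap at (347,318), and the pink look-alikes are at lower left. I'll cast the arm pixels onto its height.

Run:
```python
from h import *
z=np.load("w1.npz");im=z["im"];d=z["d"];hsv=cv2.cvtColor(im,cv2.COLOR_RGB2HSV).astype(int)
T=np.linalg.inv(z["W"]);v,u=np.indices(d.shape);P=np.stack([u*d,v*d,d],-1)@np.linalg.inv(z["K"]).T@T[:3,:3].T+T[:3,3]
def ray(u,v,h):
    r=T[:3,:3]@np.linalg.inv(z["K"])@np.array([u,v,1.]);return T[:3,3]+r*(h-T[2,3])/r[2]
m=((hsv[...,0]<6)|(hsv[...,0]>174))&(hsv[...,1]>150)&(hsv[...,2]>100);m[:140]=0;m[230:]=0;m[:,:365]=0;m[:,430:]=0
q=P[m];s=(q[:,2]>.11)&(q[:,2]<.135);q=q[s];print(m.sum(),np.median(q,0).round(4))
c=cv2.minAreaRect(q[:,:2].astype(np.float32)*1000);print(c,cv2.boxPoints(c).round(0).tolist())
t=q[q[:,2]>.123];f=cv2.fitLine(t[:,:2].astype(np.float32),cv2.DIST_HUBER,0,.01,.01).ravel();print(f.round(4),np.degrees(np.arctan2(f[1],f[0])))
print("ray tip/root z.126",ray(412,155,.126).round(4),ray(379,215,.126).round(4))
b=(P[...,2]>.228)&(P[...,2]<.238)&(abs(P[...,1]-.195)<.04)&(abs(P[...,0]-.5)<.07)
c=cv2.minAreaRect(P[b][:,:2].astype(np.float32)*1000);print("bridge",b.sum(),c)
# neighbourhood heights between robot and arm
for n,x0,x1,y0,y1 in [("front",.28,.47,.23,.34),("tiparea",.49,.53,.25,.33)]:
    g=(P[...,0]>x0)&(P[...,0]<x1)&(P[...,1]>y0)&(P[...,1]<y1)&(d>0)&(d<1);print(n,g.sum(),np.percentile(P[g][:,2],[1,50,95,99,100]).round(3))
# marker
g=(abs(u-390)<40)&(v<125)&(v>10)&(P[...,2]>.005)&(P[...,2]<.04)&(u<420);print("marker",P[g].min(0).round(3),P[g].max(0).round(3))
```

```text
695 [0.4896 0.2822 0.1261]
((492.3512878417969, 285.69781494140625), (15.919283866882324, 85.73143768310547), 4.9830002784729) [[481.0, 328.0], [488.0, 242.0], [504.0, 244.0], [497.0, 329.0]]
[ 0.1264 -0.992   0.4893  0.2917] -82.738365
ray tip/root z.126 [0.4826 0.3269 0.126 ] [0.4949 0.249  0.126 ]
bridge 1750 ((501.2512512207031, 202.8970489501953), (80.98804473876953, 23.74886131286621), 7.485386371612549)
front 35977 [-0.001  0.419  0.437  0.44   0.442]
tiparea 2019 [-0.001  0.012  0.164  0.165  0.166]
marker [0.403 0.335 0.007] [0.495 0.467 0.038]
```

```bash
python3 - <<'E'
from h import *
z=np.load("w1.npz");d=z["d"]
T=np.linalg.inv(z["W"]);v,u=np.indices(d.shape);P=np.stack([u*d,v*d,d],-1)@np.linalg.inv(z["K"]).T@T[:3,:3].T+T[:3,3]
g=(P[...,0]>.44)&(P[...,0]<.56)&(P[...,1]>.22)&(P[...,1]<.36)&(P[...,2]<.24)&(d>0)
for h0,h1 in [(.03,.09),(.09,.117),(.13,.15),(.15,.2)]:
    s=g&(P[...,2]>h0)&(P[...,2]<h1)
    if s.any(): print(h0,s.sum(),P[s].min(0).round(3),np.median(P[s],0).round(3),P[s].max(0).round(3),u[s].min(),u[s].max(),v[s].min(),v[s].max())
E
python3 - <<'E'
import cv2
im=cv2.imread('pics/w1.png')[140:260,300:460];cv2.imwrite('pics/w1c.png',cv2.resize(im,None,fx=5,fy=5,interpolation=cv2.INTER_CUBIC))
E
```

```text
0.03 307 [0.484 0.223 0.03 ] [0.527 0.357 0.057] [0.56 0.36 0.09] 363 464 122 226
0.09 216 [0.468 0.22  0.09 ] [0.502 0.234 0.113] [0.556 0.36  0.117] 349 474 157 237
0.13 536 [0.468 0.22  0.13 ] [0.499 0.235 0.138] [0.556 0.36  0.15 ] 351 488 164 249
0.15 484 [0.509 0.262 0.15 ] [0.519 0.279 0.163] [0.556 0.36  0.199] 403 514 168 229
```

View pics/w1c.png

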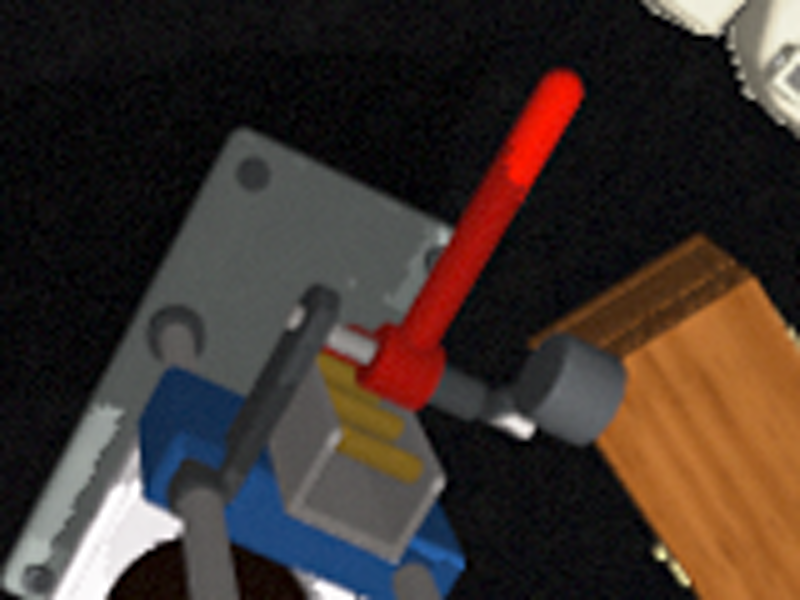

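The crop shows the pivot hub, the red arm and the steel weight, which sits above and behind the arm at x≈0.51–0.53. So pawl_arm ≈ (0.490, 0.288), with the lift yawed about +7°. I'll keep the shaft tip only about 13 mm past the arm. Now to the rod.

Call:
{"op": "jog_arm", "data": {
  "steps": [0.085,-0.025,-0.014,0,0.06,0.085,-0.07,-0.038,0,0.17,0.085,-0.115,-0.063,0,0.3,0.085,-0.16,-0.087,0,0.42,0.085,-0.205,-0.112,0,0.55,0.085,-0.25,-0.136,0.01,0.68,0.085,-0.295,-0.16,0.045,0.8,0.085,-0.33,-0.18,0.09,0.9,0.085,-0.346,-0.189,0.13,0.965,0.085,-0.346,-0.189,0.15,0.965]
}}

```text
clock: 2.2
position: [0.434, -0.1335, 0.2198]
ee_rot: [0.828, 0.56, 0.0, 0.0]
ft_force: [1.2, 0.4, -0.1]
grip_width: 0.99
```

```bash
cat > rod.py <<'E'
from h import *
import sys
o=manip.get_obs();print(o["clock"],o["position"].round(4),o["ee_rot"].round(3),o["joint_pos"].round(2))
c=manip.calibration("wrist")
im,d=manip.camera("wrist"); cv2.imwrite(sys.argv[1],im[:,:,::-1])
T=np.linalg.inv(c["world_to_cam"]);v,u=np.indices(d.shape);P=np.stack([u*d,v*d,d],-1)@np.linalg.inv(c["mtx"]).T@T[:3,:3].T+T[:3,3]
hsv=cv2.cvtColor(im,cv2.COLOR_RGB2HSV).astype(int)
m=(hsv[...,0]>4)&(hsv[...,0]<18)&(hsv[...,1]>140)&(hsv[...,2]>120)&(P[...,2]>.02)&(P[...,2]<.035)
q=P[m];r=cv2.minAreaRect(q[:,:2].astype(np.float32)*1000);print("handle",m.sum(),q.mean(0).round(4),r)
s=(hsv[...,1]<60)&(hsv[...,2]>80)&(P[...,2]>.008)&(P[...,2]<.022)&(np.hypot(P[...,0]-q[:,0].mean(),P[...,1]-q[:,1].mean())<.13)
e=P[s].mean(0)-q.mean(0);print("shaft",s.sum(),np.degrees(np.arctan2(e[1],e[0])))
E
python3 rod.py pics/w2.png
```

```text
2.2 [ 0.434  -0.1335  0.2198] [0.828 0.56  0.    0.   ] [-0.45 -0.07  0.63  1.96  0.05  1.24 -0.22]
handle 1440 [ 0.4352 -0.1309  0.028 ] ((434.5101623535156, -132.27197265625), (68.34060668945312, 20.50104522705078), 68.80255889892578)
shaft 1012 -53.38987457496347
```

View pics/w2.png

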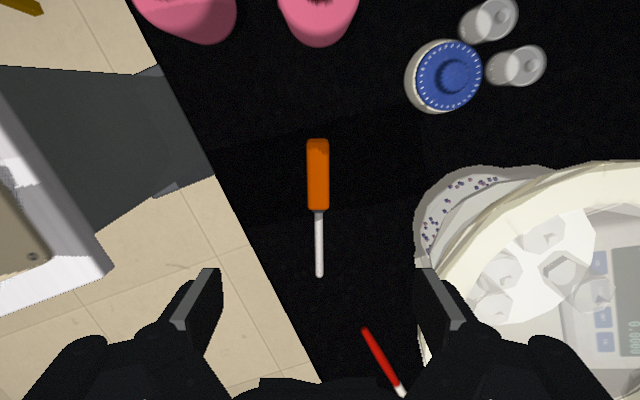

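Handle confirmed at (317,175): centre (0.434,-0.133), top at 28 mm, 68×21 mm, shaft pointing -111°. The TCP is already above it. I'll descend with the opening reduced for clearance to the basket.

Call:
{"op": "jog_arm", "data": {
  "steps": [0.05,0,0,0.03,0,0.05,0,0,0.07,-0.01,0.05,0,0,0.11,-0.01,0.05,0,0,0.145,-0.01,0.05,0,0,0.17,-0.01,0.05,0,0,0.188,-0.01,0.05,0,0,0.198,-0.01,0.05,0,0,0.198,-0.01,0.01,0,0,0.198,-0.01,0.01,0,0,0.198,-0.01],
  "grip_force": 50
}}

```text
clock: 3.25
position: [0.4347, -0.1322, 0.0243]
ee_rot: [0.825, 0.566, 0.001, 0.0]
ft_force: [3.0, -1.8, 5.0]
grip_width: 0.256
```

Call:
{"op": "jog_arm", "data": {
  "steps": [0.01,0,0,0,0,0.01,0,0,0,0,0.01,0,0,0,0,0.01,0,0,0,0,0.01,0,0,-0.01,0,0.01,0,0,-0.03,0,0.01,0,0,-0.06,0,0.01,0,0,-0.09,0,0.01,0,0,-0.1,0,0.01,0,0,-0.1,0]
}}

```text
clock: 4.25
position: [0.4347, -0.1325, 0.1248]
ee_rot: [0.825, 0.565, 0.002, 0.001]
ft_force: [0.2, 0.1, -1.3]
grip_width: 0.248
```

```bash
python3 rod.py pics/w3.png 2>&1 | tail -3
python3 - <<'E'
from h import *
im,d=manip.camera("scene");cv2.imwrite("pics/s3.png",cv2.resize(im[150:320,240:440],None,fx=3,fy=3)[:,:,::-1])
E
```

```text
4.25 [ 0.4347 -0.1325  0.1248] [0.825 0.565 0.002 0.001] [-0.46  0.06  0.68  2.07 -0.05  1.02 -0.12]
handle 0 [nan nan nan] ((0.0, 0.0), (0.0, 0.0), 0.0)
shaft 0 nan
```

View pics/w3.png

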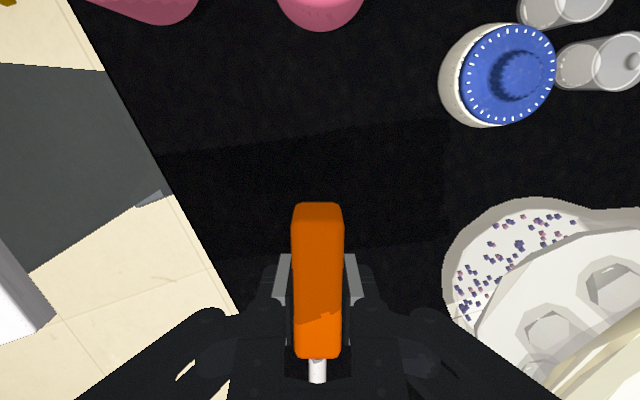

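View pics/s3.png

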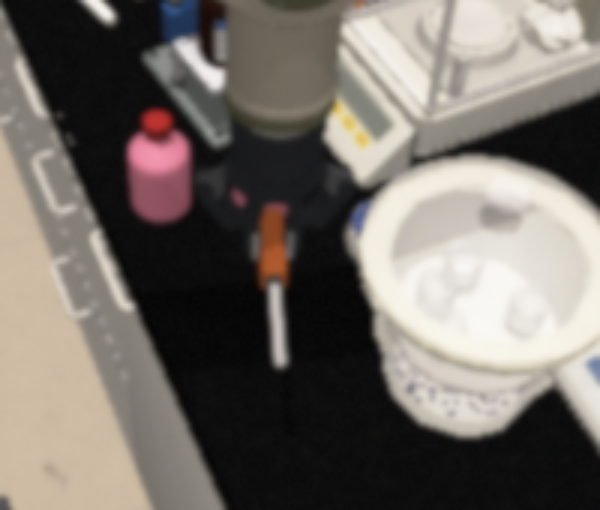

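The rod is held firmly and level: handle at (317,280) in the wrist view, shaft straight ahead in the scene view. I'll check its offset in the tool frame, then carry it up and turn it toward the lift.

```bash
cat > held.py <<'E'
from h import *
import sys
from scipy.spatial.transform import Rotation as R
o=manip.get_obs();print(o["clock"],o["position"].round(4),o["ee_rot"].round(3),o["joint_pos"].round(2),o["ft_force"].round(1))
c=manip.calibration("wrist")
im,d=manip.camera("wrist"); cv2.imwrite(sys.argv[1],im[:,:,::-1])
T=np.linalg.inv(c["world_to_cam"]);v,u=np.indices(d.shape);P=np.stack([u*d,v*d,d],-1)@np.linalg.inv(c["mtx"]).T@T[:3,:3].T+T[:3,3]
hsv=cv2.cvtColor(im,cv2.COLOR_RGB2HSV).astype(int)
m=(hsv[...,0]>4)&(hsv[...,0]<18)&(hsv[...,1]>140)&(hsv[...,2]>90)&(d<.3)
q=(P[m]-o["position"])@R.from_quat(o["ee_rot"]).as_matrix()
print("tool frame handle",m.sum(),np.percentile(q,[2,50,98],axis=0).round(4).tolist())
A=np.c_[q[:,:2],np.ones(len(q))];t=q[:,2]<np.percentile(q[:,2],50)+.004
print("top plane",np.linalg.lstsq(A[t],q[t,2],rcond=None)[0].round(4))
E
python3 held.py pics/w4.png
```

```text
4.35 [ 0.4333 -0.1322  0.1227] [ 0.825  0.565 -0.    -0.   ] [-0.46  0.06  0.68  2.08 -0.05  1.02 -0.12] [ 0.6  0.3 -2.1]
tool frame handle 7707 [[-0.0317, -0.0109, -0.0049], [0.0086, -0.0007, -0.0036], [0.0342, 0.0097, 0.0163]]
top plane [-0.0842  0.0017 -0.0036]
```

Call:
{"op": "jog_arm", "data": {
  "steps": [0.01,0,0,-0.03,0,0.01,0.01,-0.005,-0.07,-0.08,0.01,0.025,-0.02,-0.11,-0.2,0.01,0.045,-0.035,-0.145,-0.33,0.01,0.065,-0.05,-0.165,-0.46,0.01,0.09,-0.065,-0.175,-0.6,0.01,0.12,-0.085,-0.175,-0.74,0.01,0.15,-0.105,-0.175,-0.88,0.01,0.175,-0.12,-0.175,-1.0,0.01,0.2,-0.135,-0.175,-1.1]
}}

```text
clock: 5.4
position: [0.3792, 0.104, 0.2969]
ee_rot: [0.405, 0.914, -0.001, -0.001]
ft_force: [0.7, 0.1, -1.5]
grip_width: 0.248
```

Run:
```python
from h import *
o=manip.get_obs();print(o["clock"],o["position"].round(4),o["ee_rot"].round(4),o["joint_pos"].round(2))
q=o["ee_rot"];a=2*np.arctan2(q[1],q[0]);print(np.degrees(a))
x=np.array([np.cos(a),np.sin(a)]);y=np.array([np.sin(a),-np.cos(a)])
dd=np.array([.343,.273])-o["position"][:2];print("d tool",x@dd,y@dd,"twist",a-(np.radians(187)))
```

```text
5.4 [0.3792 0.104  0.2969] [ 4.052e-01  9.142e-01 -9.000e-04 -7.000e-04] [-0.81 -0.25  0.35  1.95  0.09  1.44  0.26]
132.19550719920872
d tool 0.14953480422178972 0.08673822042785523 twist -0.9565188442593366
```

Call:
{"op": "jog_arm", "data": {
  "steps": [0.01,0.015,0.01,0,-0.1,0.01,0.04,0.025,0,-0.23,0.01,0.065,0.04,0,-0.36,0.01,0.09,0.053,0,-0.5,0.01,0.115,0.066,0,-0.63,0.01,0.135,0.078,0,-0.76,0.01,0.15,0.087,0,-0.88,0.01,0.15,0.087,0,-0.957,0.01,0.15,0.087,0,-0.957,0.01,0.15,0.087,0,-0.957]
}}

```text
clock: 6.4
position: [0.3446, 0.2721, 0.2973]
ee_rot: [-0.057, 0.998, -0.001, -0.001]
ft_force: [0.6, 0.2, -1.0]
grip_width: 0.245
```

```bash
python3 held.py pics/w5.png;python3 - <<'E'
from h import *
o=manip.get_obs();q=o["ee_rot"];print(np.degrees(2*np.arctan2(q[1],q[0])))
L=[]
for n,b in [("scene",(250,90,350,200)),("side",(270,90,370,200))]:
    im,d=manip.camera(n);np.savez(n+"5.npz",im=im,d=d);L.append(cv2.resize(im[b[1]:b[3],b[0]:b[2]],None,fx=4,fy=4,interpolation=cv2.INTER_CUBIC))
cv2.imwrite("pics/s5.png",np.hstack(L)[:,:,::-1])
E
```

```text
6.4 [0.3446 0.2721 0.2973] [-0.057  0.998 -0.001 -0.001] [-1.04 -0.12  0.25  1.85  0.03  1.41  0.88] [ 0.6  0.2 -1. ]
tool frame handle 7466 [[-0.0315, -0.0096, -0.005], [0.0077, 0.0005, -0.0035], [0.0342, 0.0109, 0.0158]]
top plane [-0.0892  0.0029 -0.0037]
186.54551721400077
```

View pics/s5.png

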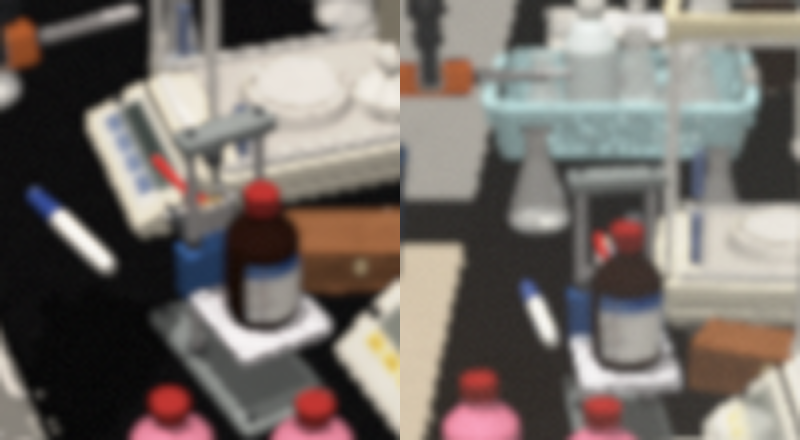

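View pics/w5.png

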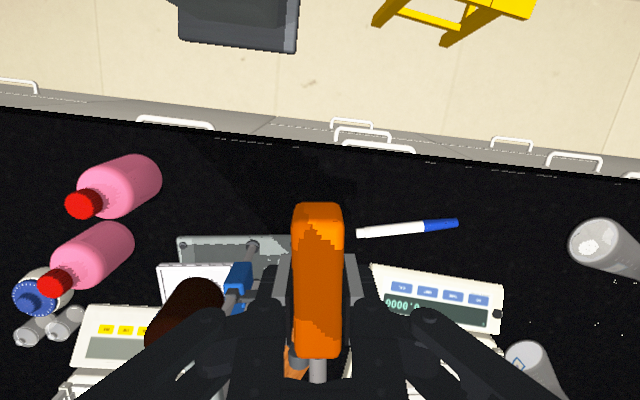

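In the side view the held shaft is level, from handle (435,75) to tip (570,75) in the crop. In the wrist view the way down in front of the lift is clear. Descending.

Call:
{"op": "jog_arm", "data": {
  "steps": [0.01,0,0,0.02,0,0.01,0,0,0.05,0,0.01,0,0,0.08,0,0.01,0,0,0.11,0,0.01,0,0,0.14,0,0.01,0,0,0.165,0,0.01,0,0,0.185,0,0.01,0,0,0.197,0,0.01,0,0,0.197,0,0.01,0,0,0.197,0]
}}

```text
clock: 7.55
position: [0.345, 0.2727, 0.102]
ee_rot: [-0.058, 0.998, 0.0, 0.0]
ft_force: [0.3, 0.0, 0.2]
grip_width: 0.243
```

```bash
cat > look.py <<'E'
from h import *
import sys
t=sys.argv[1]
o=manip.get_obs();print(o["clock"],o["position"].round(4),o["ee_rot"].round(3),o["ft_force"].round(1),o["joint_pos"].round(2))
L=[]
for n,b in [("scene",(265,85,345,195)),("side",(280,95,360,205))]:
    im,d=manip.camera(n);np.savez(n+t+".npz",im=im,d=d);L.append(cv2.resize(im[b[1]:b[3],b[0]:b[2]],None,fx=5,fy=5,interpolation=cv2.INTER_CUBIC))
cv2.imwrite(f"pics/s{t}.png",np.hstack(L)[:,:,::-1])
im,d=manip.camera("wrist");cv2.imwrite(f"pics/w{t}.png",im[:,:,::-1])
E
python3 look.py 6
```

```text
7.55 [0.345  0.2727 0.102 ] [-0.058  0.998  0.     0.   ] [0.3 0.  0.2] [-1.03  0.07  0.27  2.11 -0.02  0.97  0.94]
```

View pics/s6.png

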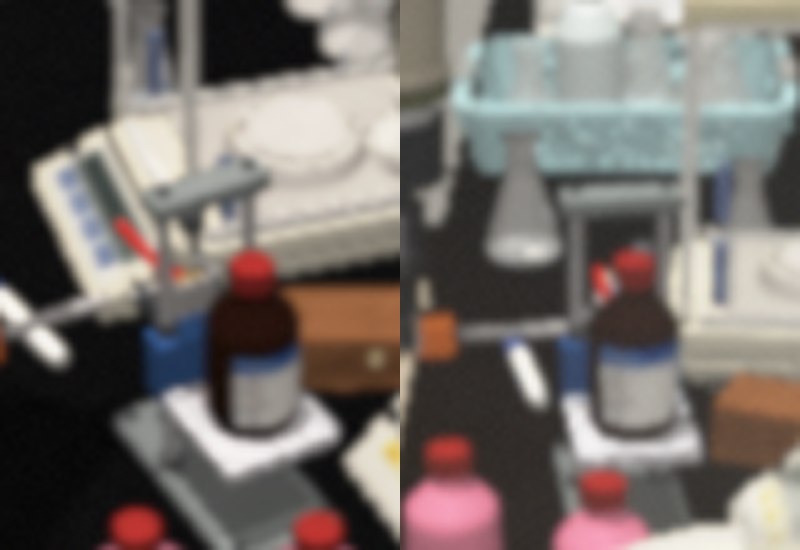

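View pics/w6.png

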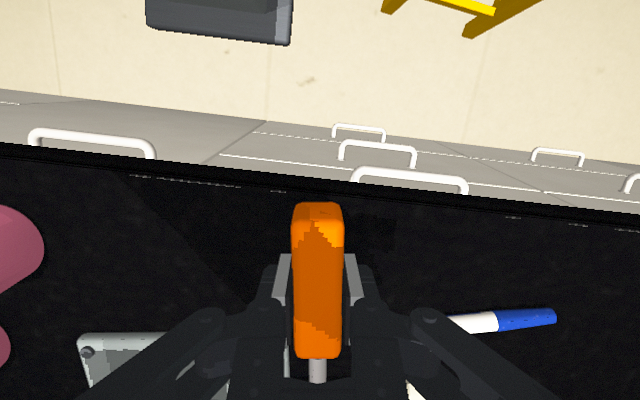

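Both views show the shaft in front of and below the arm: scene crop tip near (130,295), arm at (120,225)–(180,270). I'll measure the shaft by depth.

Run:
```python
from h import *
for n in ["scene","side"]:
    z=np.load(n+"6.npz");d=z["d"];im=z["im"];P=cloud(n,d)
    g=(P[...,0]>.37)&(P[...,0]<.52)&(P[...,1]>.24)&(P[...,1]<.34)&(P[...,2]>.06)&(P[...,2]<.112)
    q=P[g];print(n,len(q));
    for a,b in [(.38,.4),(.4,.42),(.42,.44),(.44,.46),(.46,.48),(.48,.5),(.5,.52)]:
        s=(q[:,0]>a)&(q[:,0]<=b)
        if s.any():print(a,s.sum(),np.median(q[s],0).round(4))
    g=(P[...,0]>.46)&(P[...,0]<.52)&(P[...,1]>.25)&(P[...,1]<.34)&(P[...,2]>.115)&(P[...,2]<.132)
    print("arm",g.sum(),P[g].mean(0).round(4),P[g].min(0).round(3),P[g].max(0).round(3))
```

```text
scene 94
0.38 17 [0.3893 0.2736 0.0944]
0.4 16 [0.4103 0.2781 0.0956]
0.42 17 [0.4309 0.2798 0.0946]
0.44 16 [0.4503 0.2824 0.0939]
0.46 3 [0.4626 0.281  0.0927]
arm 37 [0.4873 0.2894 0.125 ] [0.469 0.25  0.119] [0.512 0.324 0.129]
side 83
0.38 17 [0.39   0.2759 0.0945]
0.4 13 [0.4084 0.2777 0.0957]
0.42 9 [0.4302 0.2801 0.0941]
0.44 18 [0.4502 0.284  0.0948]
arm 16 [0.4872 0.2989 0.1262] [0.481 0.277 0.123] [0.492 0.321 0.129]
```

The shaft is level, its top at 96 mm (arm underside 116 mm) and its tip at x≈0.464. I'll push it 38 mm under the arm.

Call:
{"op": "jog_arm", "data": {
  "steps": [0.01,-0.005,0,0,0,0.01,-0.012,0.001,0,0,0.01,-0.02,0.002,0,0,0.01,-0.028,0.002,0,0,0.01,-0.034,0.002,0,0,0.01,-0.038,0.002,0,0,0.01,-0.038,0.002,0,0,0.01,-0.038,0.002,0,0,0.01,-0.038,0.002,0,0,0.01,-0.038,0.002,0,0]
}}

```text
clock: 8.7
position: [0.3819, 0.2789, 0.1013]
ee_rot: [-0.059, 0.998, 0.0, -0.0]
ft_force: [0.2, 0.3, -0.4]
grip_width: 0.246
```

```bash
python3 look.py 7
```

```text
8.7 [0.3819 0.2789 0.1013] [-0.059  0.998  0.    -0.   ] [ 0.2  0.3 -0.4] [-1.    0.14  0.29  2.03 -0.05  0.97  1.  ]
```

View pics/s7.png

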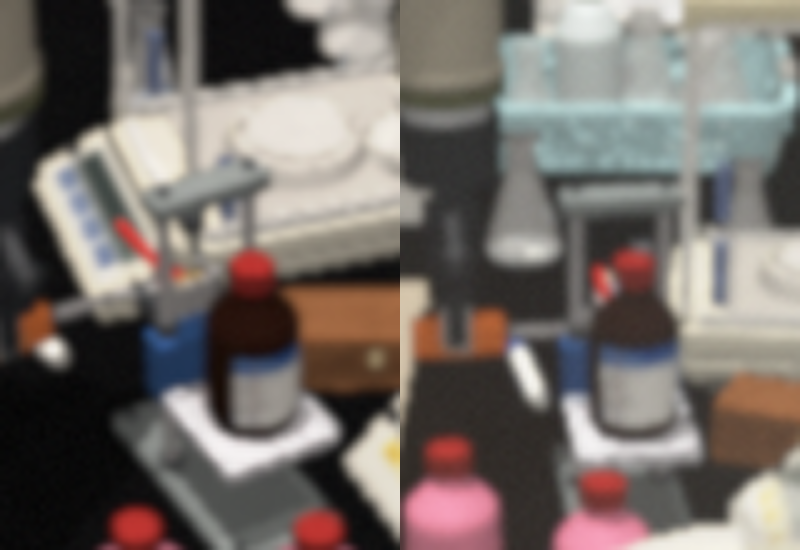

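The shaft is now under the arm, with its tip about 12 mm past it and no contact force. Lifting 70 mm, about 50 mm past contact.

Call:
{"op": "jog_arm", "data": {
  "steps": [0.01,0,0,-0.006,0,0.01,0,0,-0.014,0,0.01,0,0,-0.022,0,0.01,0,0,-0.031,0,0.01,0,0,-0.041,0,0.01,0,0,-0.051,0,0.01,0,0,-0.061,0,0.01,0,0,-0.068,0,0.01,0,0,-0.071,0,0.01,0,0,-0.071,0]
}}

```text
clock: 9.85
position: [0.3822, 0.279, 0.1727]
ee_rot: [-0.059, 0.998, 0.0, 0.0]
ft_force: [-0.1, -0.3, -1.0]
grip_width: 0.247
```

```bash
python3 look.py 8
```

```text
9.85 [0.3822 0.279  0.1727] [-0.059  0.998  0.     0.   ] [-0.1 -0.3 -1. ] [-1.01  0.05  0.29  1.96 -0.02  1.13  0.98]
```

View pics/s8.png

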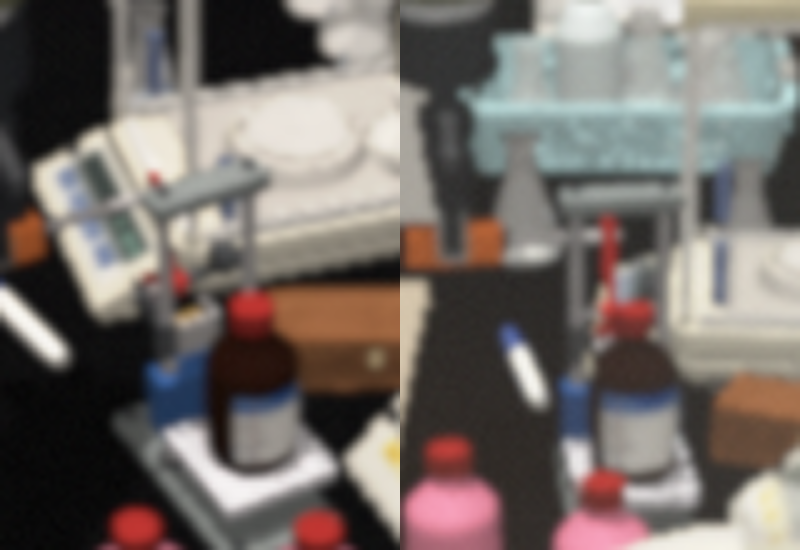

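The arm is up (red bar vertical at (610,255) in the side crop) and the platform is sinking. I'll back the rod straight out while it settles.

Call:
{"op": "jog_arm", "data": {
  "steps": [0.01,0,0,0,0,0.01,0,0,0,0,0.01,0.005,0,0,0,0.01,0.015,0,0,0,0.01,0.025,0,0,0,0.01,0.035,0,0,0,0.01,0.042,0,0,0,0.01,0.045,0,0,0,0.01,0.045,0,0,0,0.01,0.045,0,0,0]
}}

```text
clock: 11.0
position: [0.3376, 0.2737, 0.1724]
ee_rot: [-0.059, 0.998, 0.0, 0.0]
ft_force: [-0.3, -0.4, -1.8]
grip_width: 0.25
```

Call:
{"op": "jog_arm", "data": {
  "steps": [0.01,0,0,-0.01,0,0.01,0,0,-0.03,0,0.01,0,0,-0.06,0,0.01,0,0,-0.09,0,0.01,0,0,-0.115,0,0.01,0,0,-0.125,0,0.01,0,0,-0.128,0,0.01,0,0,-0.128,0,0.01,0,0,-0.128,0,0.01,0,0,-0.128,0]
}}

```text
clock: 12.0
position: [0.3372, 0.2733, 0.2992]
ee_rot: [-0.059, 0.998, -0.001, -0.001]
ft_force: [-0.2, -0.0, -1.5]
grip_width: 0.246
```

```bash
python3 look.py 9
python3 - <<'E'
from h import *
for n in ["scene","side"]:
    z=np.load(n+"9.npz");d=z["d"];im=z["im"];P=cloud(n,d);hsv=cv2.cvtColor(im,cv2.COLOR_RGB2HSV).astype(int)
    r=((hsv[...,0]<8)|(hsv[...,0]>172))&(hsv[...,1]>120)&(hsv[...,2]>80)&(P[...,1]>.1)&(P[...,1]<.33)&(abs(P[...,0]-.5)<.06)&(P[...,2]>.05)&(P[...,2]<.25)
    k,lab,st,ce=cv2.connectedComponentsWithStats(r.astype(np.uint8))
    for i in range(1,k):
        if st[i,4]>5:q=P[lab==i];print(n,st[i],np.median(q,0).round(3),np.percentile(q,98,axis=0).round(3))
E
```

```text
12.0 [0.3372 0.2733 0.2992] [-0.059  0.998 -0.001 -0.001] [-0.2 -0.  -1.5] [-1.05 -0.13  0.24  1.86  0.03  1.42  0.87]
scene [300 139   3   5  11] [0.5   0.243 0.125] [0.505 0.248 0.13 ]
scene [311 151   9   8  62] [0.508 0.142 0.141] [0.523 0.157 0.144]
side [320 139   3  13  35] [0.492 0.26  0.165] [0.496 0.267 0.183]
side [320 155   4   6  13] [0.496 0.243 0.125] [0.499 0.275 0.131]
side [324 163   6   7  34] [0.511 0.139 0.139] [0.519 0.151 0.145]
```

View pics/s9.png

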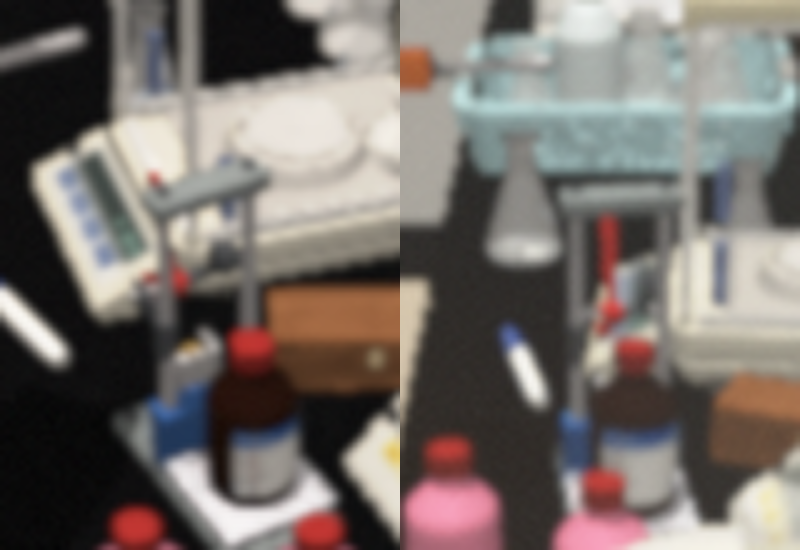

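The cap went from 0.200 to 0.141 m, so the platform is fully down (60 mm). The bottle stands upright and the arm is vertical up to about 0.183 m. I'll carry the rod back to its free starting place.

Call:
{"op": "jog_arm", "data": {
  "steps": [0.01,-0.002,-0.012,0,0.08,0.01,-0.004,-0.03,0,0.2,0.01,-0.007,-0.053,0,0.33,0.01,-0.01,-0.077,0,0.46,0.01,-0.013,-0.1,0,0.59,0.01,-0.016,-0.125,0,0.72,0.01,-0.019,-0.147,0,0.84,0.01,-0.021,-0.165,0,0.93,0.01,-0.022,-0.173,0,0.957,0.01,-0.022,-0.173,0,0.957]
}}

```text
clock: 13.15
position: [0.3797, 0.1038, 0.3003]
ee_rot: [0.408, 0.913, 0.0, -0.0]
ft_force: [0.3, 0.2, -1.0]
grip_width: 0.245
```

Run:
```python
from h import *
o=manip.get_obs();print(o["clock"],o["position"].round(4),o["joint_pos"].round(2))
q=o["ee_rot"];a=2*np.arctan2(q[1],q[0]);print(np.degrees(a))
x=np.array([np.cos(a),np.sin(a)]);y=np.array([np.sin(a),-np.cos(a)])
dd=np.array([.434,-.133])-o["position"][:2];print("d tool",x@dd,y@dd,"twist",a-np.radians(69))
```

```text
13.15 [0.3797 0.1038 0.3003] [-0.81 -0.26  0.36  1.94  0.09  1.44  0.26]
131.8563406563803
d tool -0.2126378231324845 -0.11754382409101335 twist 1.09705010020901
```

Call:
{"op": "jog_arm", "data": {
  "steps": [0.01,-0.015,-0.008,0,0.1,0.01,-0.04,-0.022,0,0.24,0.01,-0.07,-0.038,0,0.38,0.01,-0.1,-0.055,0,0.52,0.01,-0.13,-0.072,0,0.66,0.01,-0.16,-0.088,0,0.8,0.01,-0.185,-0.102,0.01,0.94,0.01,-0.205,-0.113,0.03,1.05,0.01,-0.212,-0.117,0.06,1.097,0.01,-0.212,-0.117,0.09,1.097]
}}

```text
clock: 14.15
position: [0.4346, -0.1318, 0.2094]
ee_rot: [0.824, 0.567, 0.0, 0.0]
ft_force: [0.1, 0.6, -0.2]
grip_width: 0.253
```

Call:
{"op": "jog_arm", "data": {
  "steps": [0.01,0,0,0.04,0,0.01,0,0,0.08,0,0.01,0,0,0.115,0,0.01,0,0,0.14,0,0.01,0,0,0.16,0,0.01,0,0,0.172,0,0.01,0,0,0.18,0,0.01,0,0,0.182,0,0.01,0,0,0.182,0,0.01,0,0,0.182,0]
}}

```text
clock: 15.15
position: [0.4346, -0.1315, 0.029]
ee_rot: [0.824, 0.567, 0.001, 0.0]
ft_force: [-0.0, 0.8, -1.3]
grip_width: 0.25
```

Call:
{"op": "jog_arm", "data": {
  "steps": [0.01,0,0,0.001,0,0.01,0,0,0.002,0,0.01,0,0,0.003,0,0.01,0,0,0.004,0,0.01,0,0,0.0045,0,0.01,0,0,0.0045,0,0.03,0,0,0.0045,0,0.05,0,0,0.0045,0,0.05,0,0,0.0045,0,0.05,0,0,0.0045,0]
}}

```text
clock: 16.15
position: [0.4339, -0.1315, 0.0237]
ee_rot: [0.824, 0.567, -0.0, -0.0]
ft_force: [0.3, -1.0, -0.1]
grip_width: 0.586
```

Call:
{"op": "jog_arm", "data": {
  "steps": [0.05,0,0,0,0,0.05,0,0,-0.01,0,0.05,0,0,-0.03,0,0.05,0,0,-0.06,0,0.05,0,0,-0.1,0,0.05,0,0,-0.14,0,0.05,0,0,-0.17,0,0.05,0,0,-0.19,0,0.05,0,0,-0.195,0,0.05,0,0,-0.195,0]
}}

```text
clock: 17.15
position: [0.4341, -0.1317, 0.2193]
ee_rot: [0.824, 0.567, 0.001, 0.0]
ft_force: [0.4, 0.5, -0.4]
grip_width: 0.587
```

```bash
python3 rod.py pics/w10.png; python3 look.py 10
python3 - <<'E'
from h import *
for n in ["scene","side"]:
    z=np.load(n+"10.npz");d=z["d"];im=z["im"];P=cloud(n,d);hsv=cv2.cvtColor(im,cv2.COLOR_RGB2HSV).astype(int)
    r=((hsv[...,0]<8)|(hsv[...,0]>172))&(hsv[...,1]>120)&(hsv[...,2]>80)&(P[...,1]>.1)&(P[...,1]<.33)&(abs(P[...,0]-.5)<.06)&(P[...,2]>.05)&(P[...,2]<.25)
    k,lab,st,ce=cv2.connectedComponentsWithStats(r.astype(np.uint8))
    for i in range(1,k):
        if st[i,4]>5:q=P[lab==i];print(n,st[i],np.median(q,0).round(3),np.percentile(q,98,axis=0).round(3))
E
```

```text
17.15 [ 0.4341 -0.1317  0.2193] [0.824 0.567 0.001 0.   ] [-0.52 -0.08  0.69  1.96  0.05  1.24 -0.21]
handle 1447 [ 0.434  -0.1302  0.0281] ((433.1697082519531, -131.58248901367188), (68.7079086303711, 20.563430786132812), 69.5700454711914)
shaft 936 -51.24255433513457
17.2 [ 0.4336 -0.1315  0.2183] [ 0.824  0.567 -0.    -0.   ] [-0.3  1.4 -0.3] [-0.52 -0.08  0.69  1.96  0.05  1.24 -0.21]
scene [300 139   3   5  11] [0.5   0.242 0.124] [0.505 0.247 0.13 ]
scene [311 150   6   9  40] [0.504 0.144 0.141] [0.516 0.171 0.144]
side [320 138   3  14  36] [0.492 0.259 0.167] [0.496 0.267 0.186]
side [323 163   7   7  38] [0.509 0.14  0.139] [0.519 0.152 0.145]
```

View pics/w10.png

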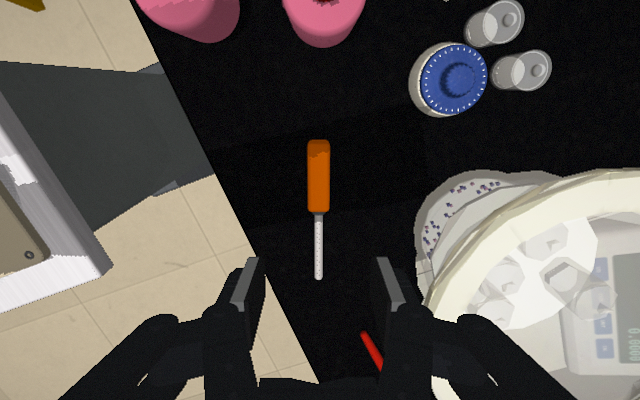

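View pics/s10.png

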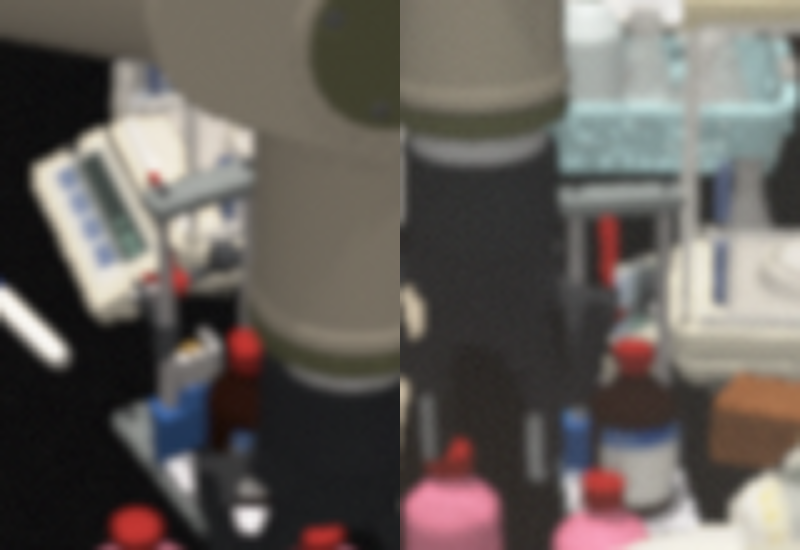

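The rod lies flat at (318,175) in the wrist view, handle top at 28 mm, and the gripper is off it. The arm is up, the platform down and the bottle upright. Handing in.

```bash
python3 -c "
from workcell import manip
print(manip.hand_in())"
```

```text
the job is handed in; nothing more can be done
None
```

The lift is down with the bottle standing on it, the rod is back on the worktop, and I handed the job in at about 17 s. The hand-in gave no verdict.

**What I did:** I took the rod by its orange handle and put the shaft under the red arm, about 12 mm past it. I raised it about 50 mm past contact, until the arm tipped over. Then I backed the rod out and laid it flat in its original place.

**Last checks:**
- **Arm:** it stands up and stays up, its top at about 0.185 m.
- **Platform:** the bottle's cap dropped from 0.200 to 0.141 m, so the platform went the full 60 mm.
- **Bottle:** it stands upright on the platform. I judged this by eye and from the cap's position, without measuring the tilt.
- **Rod:** handle top at 28 mm, so it lies flat, centred at (0.434, -0.132), far from the lift.

**Checks that disagreed or failed:**
- My wrist-camera shaft-direction check gave -51° to -53°, because bright objects nearby were included. I relied on the handle's long axis, which puts the shaft at about -111°.
- A plane fit on the held handle suggested about a 5° droop, but depth along the shaft in the scene and side views showed it level.
- I could not read the pawl angle or the contact forces directly. The wrist force stayed within its noise during the lift.

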